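# Put away the wire cutter's changeover parts

### The job

Put away the wire cutter's changeover parts: stand the large and the small feed roller and lay the blade block each in the middle of the pad whose black shape matches it in shape and size (the block lined up with its rectangle), and set the loose blade carton flat and square on top of the pile of the same cartons. Set things down, do not drop or throw them, leave the empty blue bin and the screwdriver where they are, and let go of everything at the end.

Things in the scene. Friction and masses are not known exactly. Their poses are not given: they have to be found in the camera images.
- roller_large: large feed roller: a plain steel disc 62 mm in diameter and 28 mm high standing on its flat face, a black rubber band round its side at mid-height (flush), a black bore mark on top. About 0.3 to 0.55 kg. Origin: centre of its underside; z up along its axis; its yaw means nothing.
- roller_small: small feed roller: the same look, 40 mm in diameter and 28 mm high, standing on its flat face. About 0.15 to 0.26 kg. Origin: centre of its underside; z up along its axis; its yaw means nothing.
- blade_block: blade block: a steel bar block 64 mm long (x), 32 mm wide (y), 30 mm high (z), with a dark slot and two screw heads on top. About 0.28 to 0.5 kg. Origin: centre of its underside.
- blade_carton: the loose spare-blade carton: a flat closed cardboard box 80 mm long (x), 56 mm wide (y), 14 mm high (z), a white paper band 16 mm wide along its length; lies by itself on the bench. About 0.12 to 0.21 kg, rigid. Origin: centre of its underside.
- pad_large: fixed grey plastic pad lying on the bench, 84 by 84 mm, 4 mm thick, with a flush black inlay disc 66 mm in diameter at its centre: the place of the large roller. Origin: centre of its underside (at bench level); z up.
- pad_small: fixed grey plastic pad lying on the bench, 84 by 84 mm, 4 mm thick, with a flush black inlay disc 44 mm in diameter at its centre: the place of the small roller. Origin: centre of its underside (at bench level); z up.
- pad_block: fixed grey plastic pad lying on the bench, 84 mm (x) by 60 mm (y), 4 mm thick, with a flush black inlay rectangle 68 mm (x) by 36 mm (y) at its centre: the place of the blade block, its long side along the pad's x. Origin: centre of its underside (at bench level); z up.
- pile: pile of cartons like the loose one, 80 mm along x by 56 mm along y, stacked squarely and fixed in the middle of a fixed plywood base 90 by 66 mm, 4 mm thick. The pile's flat top lies 22 to 46 mm above the bench, different at every start and not told by this pose: feel for it or look. Origin: centre of the base's underside (at bench level); z up.
- bin: bystander: an empty open blue plastic bin, 150 (x) by 100 (y) by 55 mm high, on the bench at the right of the work. Leave it alone. Origin: centre of its underside.
- screwdriver: bystander: a screwdriver lying on the bench at the left of the work. Leave it alone. Origin: on its underside; it lies along its x.
Mind the look-alikes: they are no part of the job. Of the things like the blade_carton, leave any that is green or red; of the rest the larger one is meant.

How it is judged:
At the end, for the whole second after the job is handed in: Each roller and the blade block rests on its own pad, and the carton on the pile, centre within 12 mm of the target's centre horizontally, upright or flat (tilt under 0.12 rad), block and carton lined up with their target within 0.22 rad either way round; all released and at rest (horizontal distance between roller_large and pad_large below 0.012 m and angle between each of roller_large, roller_small, blade_block, blade_carton's own z axis and vertical below 0.12 rad and contact force between roller_large and pad_large above 0.1 N and linear speed of each of roller_large, roller_small, blade_block, blade_carton below 0.02 m/s and angular speed of each of roller_large, roller_small, blade_block, blade_carton below 0.2 rad/s and horizontal distance between roller_small and pad_small below 0.012 m and contact force between roller_small and pad_small above 0.1 N and horizontal distance between blade_block and pad_block below 0.012 m and contact force between blade_block and pad_block above 0.1 N and angle between the x axis of blade_block and the x axis of pad_block, either way round below 0.22 rad and horizontal distance between blade_carton and pile below 0.012 m and contact force between blade_carton and pile above 0.1 N and angle between the x axis of blade_carton and the x axis of pile, either way round below 0.22 rad); the robot touches nothing.
It fails at once if the bin is moved more than 25 mm (distance of bin from where it was at the start of the episode above 0.025 m).
It fails at once if the screwdriver is moved more than 25 mm (distance of screwdriver from where it was at the start of the episode above 0.025 m).
It fails at once if a part is dropped or thrown (faster than 0.6 m/s with no finger on it: a fall of about 20 mm) ((linear speed of roller_large above 0.6 m/s and contact force between roller_large and the fingers below 0.01 N) or (linear speed of roller_small above 0.6 m/s and contact force between roller_small and the fingers below 0.01 N) or (linear speed of blade_block above 0.6 m/s and contact force between blade_block and the fingers below 0.01 N) or (linear speed of blade_carton above 0.6 m/s and contact force between blade_carton and the fingers below 0.01 N)).
It also fails if it takes over 102 s, if anything falls off the work surface, if the arm or the gripper's body presses on something with over 40 N, if the wrist force passes 120 N, or if a joint passes its speed limit or range.

### The arm

A 6-joint arm with a two-finger parallel gripper is mounted at the origin on the work surface. World frame = base frame: x ahead of the robot, y to its left, z up, the work surface at z = 0. Lengths are in m, angles in rad, forces in N, time in s.
With the tool pointing down it reaches from about 0.425 to 0.95 m from the base axis. Payload 3.5 kg.
Tool frame: the origin (TCP) lies between the finger pads; the fingertips stand 22 mm ahead of it and the grasp point (between the pads) lies 3 mm ahead of it (ctrl.nose_length is the z of the fingertips in the tool frame, in m); z points along the fingers, y is the line along which they close (so a half turn about z gives the same grasp; the last joint's range is limited). The gripper opens to 85 mm and grips with 20 to 120 N. Pads are 22 mm wide; open, the fingers measure 114 mm over their backs; the gripper's body (76 mm by 85 mm) begins 54 mm behind the grasp point. The pads swing forward as they close: fully open they stand 13 mm farther back than shut.
Start: joints at [-1.413, 0.286, 1.577, -0, 1.279, -0.15], TCP at [0.205, -0.643, 0.253] pointing down, gripper open.
Joint ranges: [-2.77, 2.77], [-0.9, 2.22], [0.21, 2.48], [-1.53, 4.67], [0.24, 2.81], [-2.84, 2.84]. Speed limits (rad/s): [2.79, 2.79, 3.14, 3.14, 3.14, 3.14].

### API

Orientations are given as a unit quaternion [x, y, z, w].
In Python, from plant import ctrl gives the robot as it stands. The module is installed in compiled form; this text tells all that it offers.
- The arm moves only by the tool send_rows, never from a script. Its argument "rows" is text: rows parted by semicolons, each of 7 numbers parted by spaces: the turn, a rotation vector about the tool's x, y, z in normalised numbers (1 is 180 degrees), then the shift along the tool's x, y, z in fractions of the full range, 1 being 100 cm, then the opening, from -1 (shut) to 1 (fully open). A call has 1 to 8 rows; each row is the pose to reach, as a shift and turn from the pose commanded when the call began, along the tool's axes at that moment; what a row does not reach only later rows make up. A row lasts 1/8 s, in which the tool goes at most 62.5 mm and 10.7 degrees, less where a joint would pass 70% of its speed; a pose out of reach is approached as far as the arm can. A call with a gripper value outside its range is refused whole. The fingers move at their own pace and stop on an object; "grip_force" is the grip in N (left out, the last holds). Time passes only in rows, so rows that repeat a pose let the fingers close. It gives the time, the measured TCP pose, the force, the opening and the grip force at its end, in the units of the state.
- ctrl.get_state(): the state, without advancing time (a new reading comes with each control period).
- ctrl.read_camera(name): name is "side" or "top"; returns a dict with "color" (480x640x3 uint8, red, green, blue), "fx", "fy", "cx", "cy" (pixels), "D" ([k1, k2, p1, p2, k3] as OpenCV has them; the pictures are not rectified), "extrinsics" (4x4, takes a point from world to camera coordinates). Camera axes: x right, y down, z forward; pixel columns grow to the right and rows downward; lengths in m; the calibration is good to about 2 mm. A picture is of the moment at which its call begins. There is no depth.
- ctrl.sign_off(): hands the job in; it is judged then, once.
Trained networks look in a picture, given as the dict that the camera call returned (one of the last four; its "shot" number tells which), for a name from the list of things; names that differ only in an ending like _2 or _b are one class to them, and where a whole thing is asked for, a point or a joint stands for the part that bears it (a point fixed in the world has none). Each returns a list of dicts, best first, with "p" (0 to 1); they miss things now and then, are a little off and sometimes report something else, mostly with a low value. They report only what shows in the picture. A call takes as long as a camera call. They do not tell look-alikes from the thing itself.
- ctrl.look_for(picture, target): "position" ([x, y, z] in m, in the coordinates of the camera as it stood for that picture, good to about 4 mm: the middle of the surface that is visible of it).
The state is a dict: "time": time; "qpos": joint angles; "dq": joint speeds; "joint_efforts": joint torques, N m; "eef_pos": TCP position; "tcp_rot": TCP orientation; "contact_force": force on the tool from outside, world axes, zero at the start; "wrist_torque": the same for the moment, N m; "opening": opening from 0.0 (shut) to 1.0 (fully open); "finger_force": force on a finger pad.
Only numpy, scipy, OpenCV 4.12 (cv2) and the standard library are available. Lean on these libraries where they do the work, as an engineer would, in place of code of your own. Each camera call takes 0.05 s, during which the arm holds its last target. There are 200 camera calls.

## Working session

There is one attempt and no reset: what is moved stays moved. The work goes in short steps, Python scripts to look and compute and a tool call to move; the robot and the scene stay as the last step left them, time stands still between calls to the robot, and variables do not carry over. Pictures are saved under pics/ and viewed, at most 14 in all, crops included, and the job is handed in when it is done.

Besides the shell and the picture viewer there is one more tool, called after "Call:" by a JSON object that holds its "name" and its "arguments". send_rows: Moves the arm, as the interface text tells. Its arguments: {"type":"object","properties":{"rows":{"type":"string"},"grip_force":{"type":"number"}},"required":["rows"]}

```bash
mkdir -p pics; cat > h.py <<'E'
import numpy as np, cv2
from plant import ctrl
from scipy.spatial.transform import Rotation as R
def world(pic,p):
    E=np.array(pic["extrinsics"]); return (np.linalg.inv(E)@np.append(p,1))[:3]
def K(pic): return np.array([[pic["fx"],0,pic["cx"]],[0,pic["fy"],pic["cy"]],[0,0,1.]])
def proj(pic,P):
    E=np.array(pic["extrinsics"]); r,_=cv2.Rodrigues(E[:3,:3])
    return cv2.projectPoints(np.atleast_2d(np.array(P,float)),r,E[:3,3],K(pic),np.array(pic["D"]))[0][:,0]
def ray(pic,uv):
    E=np.array(pic["extrinsics"]); n=cv2.undistortPoints(np.array(uv,float).reshape(-1,1,2),K(pic),np.array(pic["D"]))[:,0]
    d=np.c_[n,np.ones(len(n))]@E[:3,:3]; return -E[:3,:3].T@E[:3,3],d
def onplane(pic,uv,z):
    o,d=ray(pic,uv); return o+d*((z-o[2])/d[:,2])[:,None]
def save(pic,name): cv2.imwrite(name,pic["color"][:,:,::-1])
E
python3 - <<'E'
from h import *
names="roller_large roller_small blade_block blade_carton pad_large pad_small pad_block pile bin screwdriver".split()
for c in ("top","side"):
    p=ctrl.read_camera(c); save(p,f"pics/{c}0.png")
    print(c,p["fx"],p["D"],np.linalg.inv(np.array(p["extrinsics"])).round(3).tolist())
    for n in names:
        for r in ctrl.look_for(p,n)[:4]:
            w=world(p,r["position"]); print(n,round(r["p"],2),w.round(3),proj(p,w)[0].round())
print(ctrl.get_state())
E
```

```text
top 503.59260172920665 [-0.01707376  0.          0.          0.          0.        ] [[-0.023, -0.998, 0.061, 0.496], [-1.0, 0.022, -0.017, 0.016], [0.016, -0.062, -0.998, 1.331], [0.0, 0.0, 0.0, 1.0]]
roller_large 0.6 [0.617 0.244 0.016] [221. 228.]
roller_large 0.59 [ 0.608 -0.079  0.029] [345. 229.]
roller_small 0.77 [ 0.431 -0.079  0.029] [347. 297.]
blade_block 0.83 [0.595 0.096 0.029] [277. 235.]
blade_block 0.61 [0.478 0.437 0.018] [147. 283.]
blade_carton 0.96 [0.712 0.103 0.007] [274. 192.]
blade_carton 0.8 [0.618 0.242 0.015] [221. 228.]
blade_carton 0.69 [0.624 0.36  0.01 ] [177. 227.]
blade_carton 0.63 [0.742 0.228 0.017] [226. 181.]
pad_large 0.87 [0.429 0.098 0.004] [278. 299.]
pad_large 0.72 [0.596 0.092 0.029] [279. 235.]
pad_large 0.65 [0.463 0.244 0.002] [222. 288.]
pad_small 0.97 [ 0.592 -0.275 -0.001] [417. 234.]
pad_block 0.59 [0.462 0.244 0.004] [222. 288.]
pile 0.74 [ 0.431 -0.247  0.032] [412. 296.]
pile 0.46 [0.614 0.243 0.015] [221. 230.]
bin 0.83 [ 0.548 -0.441  0.003] [481. 249.]
screwdriver 0.57 [0.479 0.438 0.019] [146. 283.]
side 447.86765707802147 [-0.
[... 906 characters left out ...]
]
{'time': 1.1, 'qpos': array([-1.41296783e+00,  2.86274421e-01,  1.57669412e+00,  2.45715882e-05,
        1.27859318e+00, -1.49972737e-01]), 'dq': array([-0.00068978,  0.00088908,  0.00141499, -0.00169062, -0.00014712,
        0.00014967]), 'joint_efforts': array([-1.03584629e-03, -4.05966997e+01, -2.92945397e+01, -1.77214879e-04,
        6.13913835e-04, -1.38887984e-06]), 'eef_pos': array([ 0.20455006, -0.64325076,  0.25334512]), 'tcp_rot': array([9.88181199e-01, 1.53290306e-01, 1.18257302e-05, 1.54195209e-05]), 'contact_force': array([ 0.54162056, -0.12536676,  0.24603079]), 'wrist_torque': array([-0.00078589,  0.0101564 , -0.09093851]), 'finger_force': 0.0, 'opening': 0.9959871247465233}
```

```bash
python3 - <<'E'
import cv2
a=cv2.imread("pics/top0.png")[150:340,120:460]; cv2.imwrite("pics/c1.png",cv2.resize(a,(800,447),interpolation=cv2.INTER_CUBIC))
a=cv2.imread("pics/side0.png")[140:380,220:420]; cv2.imwrite("pics/c2.png",cv2.resize(a,(500,600),interpolation=cv2.INTER_CUBIC))
E
```

```text
(no output)
```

View pics/c1.png

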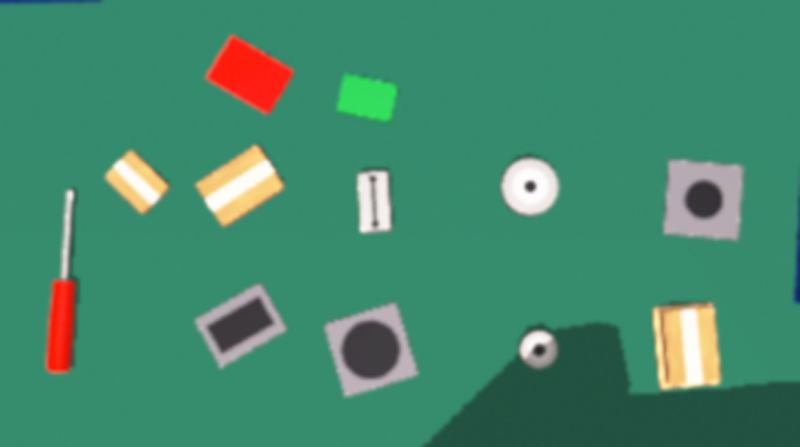

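View pics/c2.png

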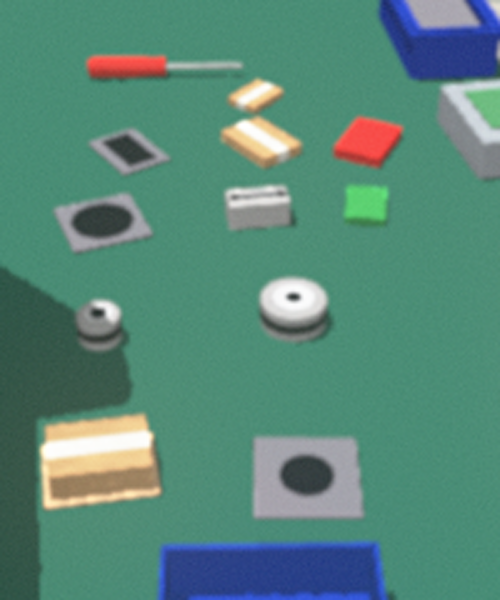

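```bash
cat > m.py <<'E'
from h import *
# name: approx xyz, kind, window half (m), z
T=dict(roller_large=((.608,-.085,.028),"dark",.016),roller_small=((.431,-.085,.028),"dark",.012),
 blade_block=((.597,.088,.03),"bright",.04),carton=((.618,.238,.014),"white",.05),
 pad_large=((.432,.096,.004),"dark",.05),pad_small=((.592,-.278,.004),"dark",.05),
 pad_block=((.463,.241,.004),"dark",.05),pile=((.432,-.255,.034),"white",.055))
def blob(pic,P,kind,h):
    c=np.array(P); q=proj(pic,[c+[a,b,0] for a in(-h,h) for b in(-h,h)])
    x0,y0=np.floor(q.min(0)).astype(int); x1,y1=np.ceil(q.max(0)).astype(int)
    S=6; im=cv2.resize(pic["color"][y0:y1+1,x0:x1+1],None,fx=S,fy=S,interpolation=cv2.INTER_CUBIC).astype(int)
    mx,mn=im.max(2),im.min(2); sat=(mx-mn)/np.maximum(mx,1)
    if kind=="dark": m=(mx<100)&(sat<.4)
    elif kind=="bright": m=sat<.25
    else: m=(mn>150)&(sat<.3)
    n,l,st,ce=cv2.connectedComponentsWithStats(m.astype(np.uint8))
    if n<2: return None
    k=1+np.argmax(st[1:,4]); ys,xs=np.nonzero(l==k)
    return np.c_[(xs+.5)/S-.5+x0,(ys+.5)/S-.5+y0]
def measure(pics,T=T):
    for n,(P,kind,h) in T.items():
        B=[blob(p,P,kind,h) for p in pics]
        if any(b is None for b in B): print(n,"none",[b is None for b in B]); 
        c=[];rs=[]
        for p,b in zip(pics,B):
            if b is None: continue
            w=onplane(p,b,P[2])[:,:2]; (cx,cy),(a,bb),an=cv2.minAreaRect((w*1000).astype(np.float32))
            if bb>a: a,bb,an=bb,a,an+90
            an=(an+90)%180-90
            u=b.mean(0); c.append((cx,cy)); o,d=ray(p,[u]); rs.append((o,d[0]/np.linalg.norm(d[0])))
            print(n,"mean",(w.mean(0)*1000).round(1),"rect",np.round([cx,cy,a,bb,an],1),"px",u.round(1))
        if len(rs)==2:
            A=sum(np.eye(3)-np.outer(d,d) for o,d in rs); v=sum((np.eye(3)-np.outer(d,d))@o for o,d in rs)
            print("   tri",(np.linalg.solve(A,v)*1000).round(1))
E
python3 - <<'E'
from m import *
measure([ctrl.read_camera("top"),ctrl.read_camera("side")])
E
```

```text
roller_large mean [608.1 -80. ] rect [608.2 -80.    7.8   7.8  -1.3] px [344.9 228.8]
roller_large mean [609.2 -80.9] rect [609.3 -80.8   8.1   6.2  -5.8] px [336.9 258.3]
   tri [608.8 -80.1  27.4]
roller_small mean [427.4 -85.3] rect [427.3 -85.1  11.2  10.3  88.5] px [348.8 298.6]
roller_small mean [428.9 -86.6] rect [429.  -86.6  11.4  10.9  84.2] px [258.4 264.8]
   tri [428.1 -85.3  27. ]
blade_block mean [595.   92.2] rect [595.2  92.2  70.   37.5   2.3] px [278.6 235.2]
blade_block mean [594.7  74.2] rect [594.4  76.7  71.6  70.4  84.4] px [322.9 221.2]
   tri [596.5  92.9  17.4]
carton mean [617.3 242.8] rect [617.3 242.7  85.   20.1 -57.9] px [221.3 228.5]
carton mean [619.1 237.3] rect [620.4 236.   99.   26.7 -58.4] px [324.6 194.7]
   tri [618.9 243.4  10.3]
pad_large mean [431.5 100.9] rect [431.7 100.7  61.4  61.1 -46.1] px [277.1 298.2]
pad_large mean [432.8  97.8] rect [433.   98.3  61.7  59.6  12.7] px [260.4 227.9]
   tri [432.  101.    1.8]
pad_small mean [ 591.  -277.4] rect [ 591.1 -277.5   40.2   40.1   43.4] px [418.7 234.4]
pad_small mean [ 592.2 -278.7] rect [ 592.2 -278.5   40.6   39.9   -6.2] px [342.3 329.6]
   tri [ 591.7 -277.7    2.8]
pad_block mean [462.5 245.5] rect [462.4 245.4  64.7  32.7 -61.4] px [221.7 287.7]
pad_block mean [463.9 241.6] rect [463.5 242.4  62.8  32.  -61.1] px [271.1 199.5]
   tri [463.2 245.9   1.4]
pile mean [ 426.9 -251.5] rect [ 427.4 -251.6   85.6   20.5    2.5] px [413.5 297.3]
pile mean [ 425.9 -260.6] rect [ 430.8 -279.9   86.9   67.2    3.8] px [256.6 318.7]
   tri [ 425.8 -253.2   26.3]
```

```bash
cat > go.py <<'E'
import sys
from h import *
def go(*wps):
    s=ctrl.get_state(); r=R.from_quat(s["tcp_rot"]); X=r.as_matrix()[:,0]; psi=np.degrees(np.arctan2(X[1],X[0]))
    print("t",round(s["time"],2),"pos",(s["eef_pos"]*1000).round(1),"psi",psi.round(1),"tilt z",r.as_matrix()[:,2].round(3),"F",np.round(s["contact_force"],1),"op",round(s["opening"],3),"ff",s["finger_force"])
    for x,y,z,p in wps:
        g=R.from_euler("z",p,degrees=True)*R.from_matrix(np.diag([1,-1,-1.]))
        print((x,y,z,p),"turn",np.degrees((r.inv()*g).as_rotvec()).round(1),"shift",r.inv().apply(np.array([x,y,z])-s["eef_pos"]*1000).round(1))
if __name__=="__main__": go(*[tuple(map(float,a.split(","))) for a in sys.argv[1:]])
E
python3 go.py 609,-80.5,110,90 609,-80.5,32,90; python3 -c "
from plant import ctrl;print(ctrl.nose_length)"
```

```text
t 1.2 pos [ 204.5 -643.2  253.3] psi 17.6 tilt z [-0.  0. -1.] F [-0.1  0.3  0.8] op 1.0 ff 0.0
(609.0, -80.5, 110.0, 90.0) turn [ -0.   -0.  -72.4] shift [ 556.  -413.7  143.3]
(609.0, -80.5, 32.0, 90.0) turn [ -0.   -0.  -72.4] shift [ 556.  -413.7  221.3]
0.022
```

Units first: shifts go in shares of 100 cm and turns go in shares of 180 degrees. So 556 mm / 1000 = 0.556, -413.7 mm / 1000 = -0.4137, -72.4 degrees / 180 = -0.4022.

Call:
{"name": "send_rows", "arguments": {"rows": "0 0 -0.4022 0.556 -0.4137 0.143 1;0 0 -0.4022 0.556 -0.4137 0.143 1;0 0 -0.4022 0.556 -0.4137 0.143 1;0 0 -0.4022 0.556 -0.4137 0.143 1;0 0 -0.4022 0.556 -0.4137 0.143 1;0 0 -0.4022 0.556 -0.4137 0.143 1;0 0 -0.4022 0.556 -0.4137 0.143 1;0 0 -0.4022 0.556 -0.4137 0.143 1", "grip_force": 50}}

```text
time: 2.2
eef_pos: [0.4915, -0.2441, 0.1524]
tcp_rot: [0.707, 0.708, 0.0, 0.001]
contact_force: [0.9, -0.3, -0.0]
opening: 1.001
finger_force: 0.0
```

```bash
python3 go.py 609,-80.5,110,90 609,-80.5,32,90; python3 -c "
from m import *
T={k:v for k,v in T.items() if k in('roller_small','pile')}
measure([ctrl.read_camera('top'),ctrl.read_camera('side')])"
```

```text
t 2.2 pos [ 491.5 -244.1  152.4] psi 90.1 tilt z [ 0.001 -0.001 -1.   ] F [ 0.9 -0.3 -0. ] op 1.001 ff 0.0
(609.0, -80.5, 110.0, 90.0) turn [0.1 0.  0.1] shift [163.5 117.7  42.4]
(609.0, -80.5, 32.0, 90.0) turn [0.1 0.  0.1] shift [163.5 117.6 120.4]
roller_large mean [608.1 -80.1] rect [608.2 -80.2   7.7   7.7 -46.3] px [344.9 228.8]
roller_large mean [609.3 -81. ] rect [609.3 -80.8   8.1   6.2  -5.8] px [337.  258.3]
   tri [608.8 -80.2  27.4]
roller_small mean [428.4 -84.8] rect [428.5 -84.8  12.2  11.8 -46.6] px [348.6 298.2]
roller_small mean [431.2 -82.9] rect [429.9 -83.   31.9  12.5 -88.3] px [259.4 263.7]
   tri [429.9 -84.7  29.5]
blade_block mean [595.   92.2] rect [595.2  92.2  70.1  37.5   2.3] px [278.6 235.2]
blade_block mean [588.4  75.9] rect [590.7  88.9  94.9  80.1  84.3] px [320.4 221. ]
   tri [593.1  93.1  18.4]
carton mean [617.3 242.8] rect [617.3 242.6  85.1  20.3 -57.9] px [221.3 228.4]
carton mean [619.2 237. ] rect [620.6 235.6 100.8  27.5 -58.6] px [324.7 194.7]
   tri [619.  243.4  10.1]
pad_large mean [430.4 100.4] rect [430.5 101.2  63.4  60.9 -15.6] px [277.3 298.7]
pad_large mean [445.8  90.5] rect [434.7  95.4 123.  105.7  87.6] px [265.4 229.3]
   tri [437.7 100.8  -3.1]
pad_small mean [ 577.4 -281.6] rect [ 585.5 -283.   102.2   98.5   83.6] px [420.5 239.4]
pad_small mean [ 592.1 -278.6] rect [ 592.  -278.1   49.3   48.3   58.8] px [342.3 329.6]
   tri [ 584.3 -281.7    7.5]
pad_block mean [462.5 245.5] rect [462.5 245.4  64.6  32.4 -61.4] px [221.7 287.7]
pad_block mean [475.9 221.9] rect [478.1 239.2 120.8  83.1  86.7] px [275.5 202.9]
   tri [469.1 248.  -11.7]
pile mean [ 455.  -213.9] rect [ 4.550e+02 -2.139e+02  4.000e-01  0.000e+00 -1.900e+00] px [398.6 286.7]
pile mean [ 424.3 -261.7] rect [ 430.5 -279.9   86.9   68.     3.9] px [255.8 319.2]
   tri [ 437.4 -221.9   -6.5]
```

In the tool's units: 163.5 mm / 1000 = 0.1635, 117.7 mm / 1000 = 0.1177.

Call:
{"name": "send_rows", "arguments": {"rows": "0 0 0 0.1635 0.1177 0.042 1;0 0 0 0.1635 0.1177 0.042 1;0 0 0 0.1635 0.1177 0.042 1;0 0 0 0.1635 0.1177 0.042 1;0 0 0 0.1635 0.1177 0.042 1;0 0 0 0.1635 0.1177 0.042 1"}}

```text
time: 3.05
eef_pos: [0.6076, -0.0836, 0.1107]
tcp_rot: [0.707, 0.707, -0.0, 0.0]
contact_force: [-0.3, -1.0, 0.1]
opening: 1.007
finger_force: 0.0
```

```bash
python3 go.py 609,-80.5,31,90; python3 -c "
from m import *
T={k:v for k,v in T.items() if k in('roller_small','pile')}
p=[ctrl.read_camera('top'),ctrl.read_camera('side')];save(p[1],'pics/s1.png')
measure(p,T)"
```

```text
t 3.05 pos [607.6 -83.6 110.7] psi 90.0 tilt z [ 0.    -0.001 -1.   ] F [-0.3 -1.   0.1] op 1.007 ff 0.0
(609.0, -80.5, 31.0, 90.0) turn [ 0.  0. -0.] shift [ 3.2  1.4 79.7]
roller_small none [True, False]
roller_small mean [429.8 -85.7] rect [ 4.299e+02 -8.580e+01  7.900e+00  7.300e+00 -3.000e-01] px [258.8 264.5]
pile mean [ 426.9 -251.5] rect [ 427.3 -251.6   85.6   20.5    2.4] px [413.5 297.3]
pile mean [ 425.4 -261.1] rect [ 430.5 -280.1   87.1   67.7    3.5] px [256.4 318.9]
   tri [ 425.5 -253.2   25.8]
```

In the tool's units: 80 mm / 1000 = 0.08, 3.2 mm / 1000 = 0.0032.

Call:
{"name": "send_rows", "arguments": {"rows": "0 0 0 0.0032 0.0014 0.04 1;0 0 0 0.0032 0.0014 0.08 1;0 0 0 0.0032 0.0014 0.08 1;0 0 0 0.0032 0.0014 0.08 -1;0 0 0 0.0032 0.0014 0.08 -1;0 0 0 0.0032 0.0014 0.08 -1;0 0 0 0.0032 0.0014 0.08 -1;0 0 0 0.0032 0.0014 0.08 -1"}}

```text
time: 4.15
eef_pos: [0.611, -0.0799, 0.0333]
tcp_rot: [0.707, 0.707, 0.001, 0.002]
contact_force: [-2.0, -1.4, 7.5]
opening: 0.696
finger_force: 55.7
```

```bash
python3 go.py 432,100.8,120,90
```

```text
t 4.15 pos [611.  -79.9  33.3] psi 90.0 tilt z [ 0.004 -0.002 -1.   ] F [-2.  -1.4  7.5] op 0.696 ff 55.74310541152954
(432.0, 100.8, 120.0, 90.0) turn [0.2 0.1 0. ] shift [ 180.6 -178.6  -87.7]
```

In the tool's units: 180.6 mm / 1000 = 0.1806, -178.6 mm / 1000 = -0.1786.

Call:
{"name": "send_rows", "arguments": {"rows": "0 0 0 0 0 -0.04 -1;0 0 0 0.1806 -0.1786 -0.06 -1;0 0 0 0.1806 -0.1786 -0.06 -1;0 0 0 0.1806 -0.1786 -0.06 -1;0 0 0 0.1806 -0.1786 -0.06 -1;0 0 0 0.1806 -0.1786 -0.06 -1;0 0 0 0.1806 -0.1786 -0.06 -1;0 0 0 0.1806 -0.1786 -0.06 -1"}}

```text
time: 5.15
eef_pos: [0.4317, 0.1011, 0.0906]
tcp_rot: [0.707, 0.707, 0.0, 0.001]
contact_force: [0.3, -0.5, -4.5]
opening: 0.703
finger_force: 57.4
```

```bash
python3 go.py 432,100.8,37.3,90; python3 -c "
from m import *
p=[ctrl.read_camera('top'),ctrl.read_camera('side')];save(p[1],'pics/s1.png')
a=p[1]['color'][100:340,150:450,::-1];cv2.imwrite('pics/s1.png',cv2.resize(a,(750,600),interpolation=cv2.INTER_CUBIC))"
```

```text
t 5.15 pos [431.7 101.1  90.6] psi 90.0 tilt z [ 0.001 -0.    -1.   ] F [ 0.3 -0.5 -4.5] op 0.703 ff 57.3793226480484
(432.0, 100.8, 37.3, 90.0) turn [ 0.1  0.  -0. ] shift [-0.2  0.2 53.3]
```

View pics/s1.png

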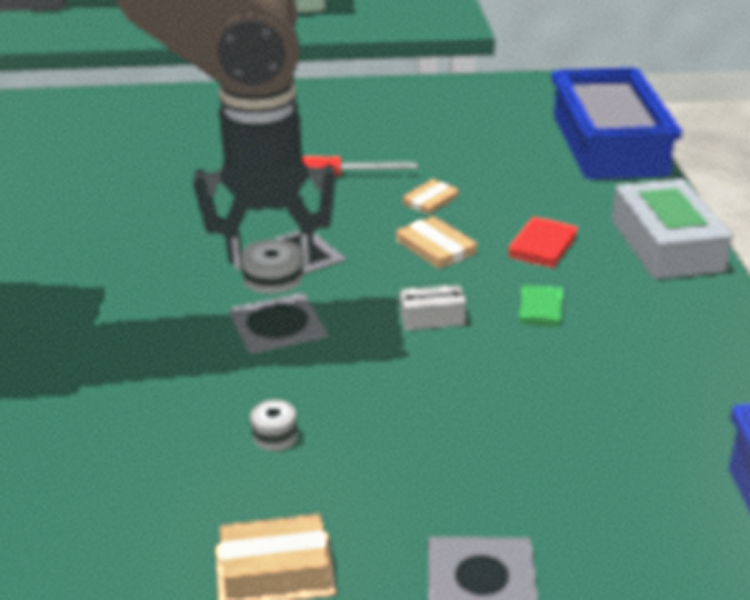

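In the tool's units: 53 mm / 1000 = 0.053, 50 mm / 1000 = 0.05.

Call:
{"name": "send_rows", "arguments": {"rows": "0 0 0 0 0 0.04 -1;0 0 0 0 0 0.05 -1;0 0 0 0 0 0.053 -1;0 0 0 0 0 0.053 -1;0 0 0 0 0 0.053 -1"}}

```text
time: 5.88
eef_pos: [0.4317, 0.1016, 0.0381]
tcp_rot: [0.707, 0.707, 0.001, 0.001]
contact_force: [-0.1, 0.1, -6.2]
opening: 0.702
finger_force: 57.6
```

```bash
python3 go.py; python3 -c "
from m import *
T={k:v for k,v in T.items() if k in('roller_small','pile')}
p=[ctrl.read_camera('top'),ctrl.read_camera('side')]
measure(p,T)"
```

```text
t 5.88 pos [431.7 101.6  38.1] psi 90.0 tilt z [ 0.003  0.    -1.   ] F [-0.1  0.1 -6.2] op 0.702 ff 57.56207227706909
roller_small mean [428.4 -84.8] rect [428.4 -84.9   7.9   7.9 -46.6] px [348.6 298.2]
roller_small mean [429.9 -85.7] rect [430.  -85.8   8.5   7.2  -5.8] px [258.8 264.5]
   tri [429.1 -84.9  27.4]
pile mean [ 426.9 -251.5] rect [ 427.3 -251.6   85.4   20.1    2.7] px [413.5 297.3]
pile mean [ 426.2 -260.3] rect [ 430.5 -280.1   86.5   67.3    3.4] px [256.8 318.6]
   tri [ 426.  -253.1   26.5]
```

Still hanging free, so I lower gently until contact, then release and rise.

Call:
{"name": "send_rows", "arguments": {"rows": "0 0 0 0 0 0.002 -1;0 0 0 0 0 0.004 -1;0 0 0 0 0 0.004 -1"}}

```text
time: 6.35
eef_pos: [0.4315, 0.1017, 0.0372]
tcp_rot: [0.707, 0.708, -0.001, -0.001]
contact_force: [-13.9, -1.2, 25.8]
opening: 0.703
finger_force: 60.7
```

In the tool's units: -60 mm / 1000 = -0.06, -30 mm / 1000 = -0.03.

Call:
{"name": "send_rows", "arguments": {"rows": "0 0 0 0 0 -0.003 -1;0 0 0 0 0 -0.003 1;0 0 0 0 0 -0.003 1;0 0 0 0 0 -0.003 1;0 0 0 0 0 -0.03 1;0 0 0 0 0 -0.06 1;0 0 0 0 0 -0.06 1"}}

```text
time: 7.22
eef_pos: [0.4327, 0.1016, 0.0956]
tcp_rot: [0.707, 0.707, 0.002, 0.002]
contact_force: [-0.4, -0.6, 0.6]
opening: 0.999
finger_force: 0.0
```

```bash
python3 go.py 429,-85,90,90 429,-85,32,90; python3 -c "
from m import *
T={'rl':((.432,.101,.032),'dark',.016)}
p=[ctrl.read_camera('top'),ctrl.read_camera('side')]
measure(p,T)"
```

```text
t 7.22 pos [432.7 101.6  95.6] psi 90.0 tilt z [ 0.006  0.    -1.   ] F [-0.4 -0.6  0.6] op 0.999 ff 0.0
(429.0, -85.0, 90.0, 90.0) turn [ 0.3 -0.   0. ] shift [-186.6   -3.9    5.5]
(429.0, -85.0, 32.0, 90.0) turn [ 0.3 -0.   0. ] shift [-186.6   -4.2   63.5]
rl mean [448.2 100.6] rect [448.  100.4  35.5   3.8  88.7] px [276.4 292.2]
rl mean [432.3 100.1] rect [432.4 100.   12.8  12.5  44. ] px [259.5 218.5]
   tri [440.2 100.5  31.6]
```

In the tool's units: -186.6 mm / 1000 = -0.1866, -3.9 mm / 1000 = -0.0039.

Call:
{"name": "send_rows", "arguments": {"rows": "0 0 0 -0.1866 -0.0039 0 1;0 0 0 -0.1866 -0.0039 0 1;0 0 0 -0.1866 -0.0039 0 1;0 0 0 -0.1866 -0.0039 0.01 1;0 0 0 -0.1866 -0.0039 0.02 1;0 0 0 -0.1866 -0.0039 0.02 1"}}

```text
time: 8.07
eef_pos: [0.4253, -0.0831, 0.0712]
tcp_rot: [0.706, 0.708, -0.001, -0.002]
contact_force: [-0.0, 0.5, 1.5]
opening: 1.0
finger_force: 0.0
```

```bash
python3 go.py 429,-85,32,90; python3 -c "
from m import *
T={'rl':((.432,.101,.032),'dark',.016)}
p=[ctrl.read_camera('top'),ctrl.read_camera('side')]
measure(p,T)"
```

```text
t 8.07 pos [425.3 -83.1  71.2] psi 90.1 tilt z [-0.004  0.002 -1.   ] F [-0.   0.5  1.5] op 1.0 ff 0.0
(429.0, -85.0, 32.0, 90.0) turn [-0.3 -0.1  0.1] shift [-2.   3.9 39.2]
rl mean [431.1 101.9] rect [431.1 101.9   7.9   7.5  43.7] px [276. 299.]
rl mean [432.3 102.4] rect [432.  102.6  45.3  36.2  89.1] px [259.5 218. ]
   tri [431.7 101.9  32.3]
```

In the tool's units: 39 mm / 1000 = 0.039, 20 mm / 1000 = 0.02.

Call:
{"name": "send_rows", "arguments": {"rows": "0 0 0 -0.002 0.003 0.02 1;0 0 0 -0.002 0.003 0.039 1;0 0 0 -0.002 0.003 0.039 1;0 0 0 -0.002 0.003 0.039 -1;0 0 0 -0.002 0.003 0.039 -1;0 0 0 -0.002 0.003 0.039 -1;0 0 0 -0.002 0.003 0.039 -1;0 0 0 -0.002 0.003 0.039 -1"}}

```text
time: 9.18
eef_pos: [0.4307, -0.0873, 0.0355]
tcp_rot: [0.707, 0.707, 0.0, 0.001]
contact_force: [-1.5, 0.8, 6.4]
opening: 0.447
finger_force: 50.1
```

```bash
python3 go.py 591.5,-277.7,90,90
```

```text
t 9.18 pos [430.7 -87.3  35.5] psi 90.0 tilt z [ 0.001 -0.    -1.   ] F [-1.5  0.8  6.4] op 0.447 ff 50.149306654930115
(591.5, -277.7, 90.0, 90.0) turn [0.1 0.  0. ] shift [-190.5  160.8  -54.2]
```

In the tool's units: -192.5 mm / 1000 = -0.1925, 161 mm / 1000 = 0.161.

Call:
{"name": "send_rows", "arguments": {"rows": "0 0 0 0 0 -0.04 -1;0 0 0 -0.1925 0.161 -0.06 -1;0 0 0 -0.1925 0.161 -0.06 -1;0 0 0 -0.1925 0.161 -0.06 -1;0 0 0 -0.1925 0.161 -0.06 -1;0 0 0 -0.1925 0.161 -0.06 -1;0 0 0 -0.1925 0.161 -0.06 -1;0 0 0 -0.1925 0.161 -0.06 -1"}}

```text
time: 10.18
eef_pos: [0.5897, -0.2778, 0.0934]
tcp_rot: [0.707, 0.708, -0.0, -0.001]
contact_force: [-0.7, -0.7, -2.2]
opening: 0.442
finger_force: 51.4
```

```bash
python3 go.py 591.5,-280,41,90; python3 -c "
from m import *
p=ctrl.read_camera('side')
a=p['color'][200:440,200:500,::-1];cv2.imwrite('pics/s2.png',cv2.resize(a,(750,600),interpolation=cv2.INTER_CUBIC))"
```

```text
t 10.18 pos [ 589.7 -277.8   93.4] psi 90.1 tilt z [-0.002  0.002 -1.   ] F [-0.7 -0.7 -2.2] op 0.442 ff 51.43328011035919
(591.5, -280.0, 41.0, 90.0) turn [-0.1 -0.1  0.1] shift [-2.3  1.9 52.3]
```

View pics/s2.png

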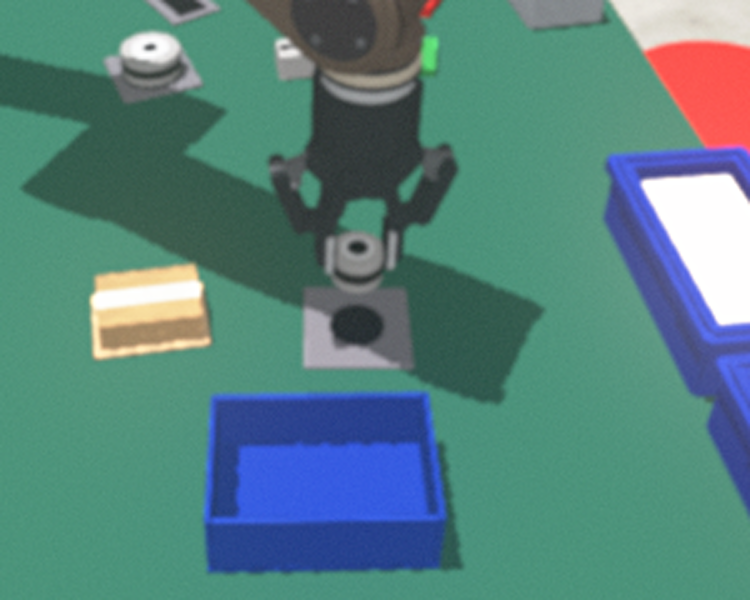

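Call:
{"name": "send_rows", "arguments": {"rows": "0 0 0 -0.001 0.001 0.04 -1;0 0 0 -0.001 0.001 0.051 -1;0 0 0 -0.001 0.001 0.054 -1;0 0 0 -0.001 0.001 0.054 -1;0 0 0 -0.001 0.001 0.054 -1"}}

```text
time: 10.85
eef_pos: [0.5927, -0.2808, 0.0416]
tcp_rot: [0.707, 0.707, 0.0, 0.001]
contact_force: [-0.5, -0.4, -2.3]
opening: 0.443
finger_force: 51.4
```

In the tool's units: 4 mm / 1000 = 0.004, 2 mm / 1000 = 0.002.

Call:
{"name": "send_rows", "arguments": {"rows": "0 0 0 0 0 0.002 -1;0 0 0 0 0 0.004 -1;0 0 0 0 0 0.004 -1"}}

```text
time: 11.22
eef_pos: [0.5927, -0.2809, 0.0395]
tcp_rot: [0.707, 0.707, -0.0, 0.0]
contact_force: [-4.9, 2.9, 8.9]
opening: 0.443
finger_force: 52.7
```

In the tool's units: -60 mm / 1000 = -0.06, -30 mm / 1000 = -0.03.

Call:
{"name": "send_rows", "arguments": {"rows": "0 0 0 0 0 -0.001 -1;0 0 0 0 0 -0.001 1;0 0 0 0 0 -0.001 1;0 0 0 0 0 -0.001 1;0 0 0 0 0 -0.03 1;0 0 0 0 0 -0.06 1;0 0 0 0 0 -0.06 1"}}

```text
time: 12.1
eef_pos: [0.5938, -0.2816, 0.0994]
tcp_rot: [0.707, 0.707, 0.001, 0.003]
contact_force: [0.1, -0.7, -0.1]
opening: 1.001
finger_force: 0.0
```

```bash
python3 go.py 595.5,92.7,90,182.3
```

```text
t 12.1 pos [ 593.8 -281.6   99.4] psi 90.0 tilt z [ 0.005 -0.004 -1.   ] F [ 0.1 -0.7 -0.1] op 1.001 ff 0.0
(595.5, 92.7, 90.0, 182.3) turn [  0.1   0.4 -92.3] shift [374.3   1.9   8.1]
```

In the tool's units: 374 mm / 1000 = 0.374, 2 mm / 1000 = 0.002, -92.3 degrees / 180 = -0.5128.

Call:
{"name": "send_rows", "arguments": {"rows": "0 0 -0.5128 0.374 0.002 0 1;0 0 -0.5128 0.374 0.002 0 1;0 0 -0.5128 0.374 0.002 0 1;0 0 -0.5128 0.374 0.002 0 1;0 0 -0.5128 0.374 0.002 0 1;0 0 -0.5128 0.374 0.002 0 1;0 0 -0.5128 0.374 0.002 0 1;0 0 -0.5128 0.374 0.002 0 1"}}

```text
time: 13.1
eef_pos: [0.5926, 0.095, 0.0945]
tcp_rot: [0.031, 1.0, -0.0, -0.001]
contact_force: [0.3, -0.5, -0.1]
opening: 1.001
finger_force: 0.0
```

```bash
python3 go.py 595.5,92.7,32,182.3; python3 -c "
from m import *
T={'rs':((.592,-.278,.032),'dark',.012),'block':T['blade_block']}
p=[ctrl.read_camera('top'),ctrl.read_camera('side')]
measure(p,T)"
```

```text
t 13.1 pos [592.6  95.   94.5] psi 176.5 tilt z [-0.003 -0.    -1.   ] F [ 0.3 -0.5 -0.1] op 1.001 ff 0.0
(595.5, 92.7, 32.0, 182.3) turn [-0.  -0.1 -5.8] shift [-3.2 -2.1 62.4]
rs mean [ 592.1 -278.9] rect [ 592.2 -279.1    8.7    8.3   -1.3] px [421.6 233.1]
rs mean [ 593.3 -279.3] rect [ 593.3 -279.3    9.8    8.9   -6.1] px [343.5 319.8]
   tri [ 592.7 -279.1   31.7]
block mean [568.7  96.7] rect [569.1  99.8  63.7  14.7  88.7] px [277.1 245.4]
block mean [594.9  72.4] rect [594.6  75.5  69.9  69.1  -5.7] px [323.  221.6]
   tri [583.7  96.4  14.1]
```

In the tool's units: 62 mm / 1000 = 0.062, 40 mm / 1000 = 0.04, -5.8 degrees / 180 = -0.0322.

Call:
{"name": "send_rows", "arguments": {"rows": "0 0 -0.0322 -0.002 -0.002 0.01 1;0 0 -0.0322 -0.002 -0.002 0.04 1;0 0 -0.0322 -0.002 -0.002 0.062 1;0 0 -0.0322 -0.002 -0.002 0.062 1;0 0 -0.0322 -0.002 -0.002 0.062 -1;0 0 -0.0322 -0.002 -0.002 0.062 -1;0 0 -0.0322 -0.002 -0.002 0.062 -1;0 0 -0.0322 -0.002 -0.002 0.062 -1"}}

```text
time: 14.2
eef_pos: [0.5966, 0.0917, 0.0357]
tcp_rot: [-0.015, 1.0, 0.0, 0.001]
contact_force: [-0.4, -0.2, 3.7]
opening: 0.362
finger_force: 51.5
```

```bash
python3 go.py
```

```text
t 14.2 pos [596.6  91.7  35.7] psi -178.2 tilt z [ 0.003  0.    -1.   ] F [-0.4 -0.2  3.7] op 0.362 ff 51.456390023231506
```

```bash
python3 go.py 463.5,244.7,95,118.6
```

```text
t 14.2 pos [596.6  91.7  35.7] psi -178.2 tilt z [ 0.003  0.    -1.   ] F [-0.4 -0.2  3.7] op 0.362 ff 51.456390023231506
(463.5, 244.7, 95.0, 118.6) turn [ 0.1  0.1 63.2] shift [128.2 157.1 -59.6]
```

In the tool's units: 157 mm / 1000 = 0.157, 128 mm / 1000 = 0.128, 63.2 degrees / 180 = 0.3511.

Call:
{"name": "send_rows", "arguments": {"rows": "0 0 0 0 0 -0.045 -1;0 0 0.3511 0.128 0.157 -0.06 -1;0 0 0.3511 0.128 0.157 -0.06 -1;0 0 0.3511 0.128 0.157 -0.06 -1;0 0 0.3511 0.128 0.157 -0.06 -1;0 0 0.3511 0.128 0.157 -0.06 -1;0 0 0.3511 0.128 0.157 -0.06 -1;0 0 0.3511 0.128 0.157 -0.06 -1"}}

```text
time: 15.2
eef_pos: [0.4617, 0.2442, 0.0932]
tcp_rot: [0.51, 0.86, -0.001, -0.001]
contact_force: [-0.2, 0.1, -4.2]
opening: 0.359
finger_force: 51.3
```

```bash
python3 go.py 463.5,244.7,42,118.6;  python3 -c "
from m import *
p=ctrl.read_camera('side')
a=p['color'][110:310,180:430,::-1];cv2.imwrite('pics/s3.png',cv2.resize(a,(750,600),interpolation=cv2.INTER_CUBIC))"
```

```text
t 15.2 pos [461.7 244.2  93.2] psi 118.7 tilt z [-0.002 -0.001 -1.   ] F [-0.2  0.1 -4.2] op 0.359 ff 51.2529319524765
(463.5, 244.7, 42.0, 118.6) turn [-0.1 -0.   0.1] shift [-0.4  2.  51.2]
```

View pics/s3.png

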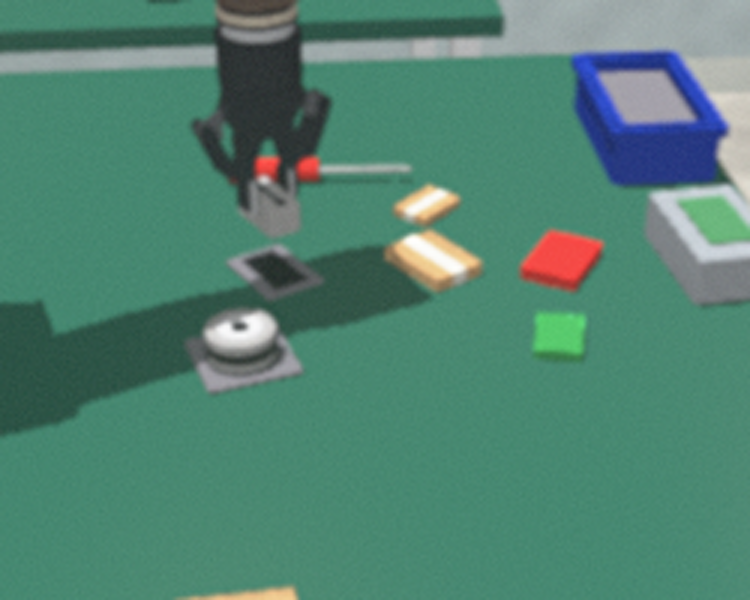

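In the tool's units: 55 mm / 1000 = 0.055, 53 mm / 1000 = 0.053.

Call:
{"name": "send_rows", "arguments": {"rows": "0 0 0 0 0.001 0.04 -1;0 0 0 0 0.001 0.05 -1;0 0 0 0 0.001 0.053 -1;0 0 0 0 0.001 0.055 -1;0 0 0 0 0.001 0.055 -1"}}

```text
time: 15.88
eef_pos: [0.4644, 0.2451, 0.0402]
tcp_rot: [0.511, 0.86, 0.001, 0.001]
contact_force: [-0.4, -0.1, -3.2]
opening: 0.36
finger_force: 51.3
```

In the tool's units: 3 mm / 1000 = 0.003, 1.5 mm / 1000 = 0.0015.

Call:
{"name": "send_rows", "arguments": {"rows": "0 0 0 0 0 0.0015 -1;0 0 0 0 0 0.003 -1;0 0 0 0 0 0.003 -1"}}

```text
time: 16.25
eef_pos: [0.4646, 0.2453, 0.0397]
tcp_rot: [0.51, 0.86, -0.0, 0.0]
contact_force: [-6.8, -1.4, 13.1]
opening: 0.361
finger_force: 53.5
```

Contact. I release, rise, and compute the carton approach.

In the tool's units: -60 mm / 1000 = -0.06, -30 mm / 1000 = -0.03.

Call:
{"name": "send_rows", "arguments": {"rows": "0 0 0 0 0 0 1;0 0 0 0 0 -0.001 1;0 0 0 0 0 -0.001 1;0 0 0 0 0 -0.001 1;0 0 0 0 0 -0.03 1;0 0 0 0 0 -0.06 1;0 0 0 0 0 -0.06 1"}}

```text
time: 17.12
eef_pos: [0.4656, 0.2455, 0.0988]
tcp_rot: [0.511, 0.86, 0.002, 0.002]
contact_force: [-0.1, 0.6, -0.1]
opening: 0.999
finger_force: 0.0
```

```bash
python3 go.py 618,243,80,122.1
```

```text
t 17.12 pos [465.6 245.5  98.8] psi 118.6 tilt z [ 0.006  0.002 -1.   ] F [-0.1  0.6 -0.1] op 0.999 ff 0.0
(618.0, 243.0, 80.0, 122.1) turn [ 0.3  0.1 -3.5] shift [-75.1 132.5  19.6]
```

In the tool's units: 132.5 mm / 1000 = 0.1325, -75 mm / 1000 = -0.075, -3.5 degrees / 180 = -0.0194.

Call:
{"name": "send_rows", "arguments": {"rows": "0 0 -0.0194 -0.075 0.1325 0 1;0 0 -0.0194 -0.075 0.1325 0 1;0 0 -0.0194 -0.075 0.1325 0 1;0 0 -0.0194 -0.075 0.1325 0.02 1;0 0 -0.0194 -0.075 0.1325 0.02 1;0 0 -0.0194 -0.075 0.1325 0.02 1"}}

```text
time: 17.88
eef_pos: [0.6137, 0.2425, 0.0747]
tcp_rot: [0.484, 0.875, -0.001, -0.001]
contact_force: [-0.8, -0.2, 0.7]
opening: 1.003
finger_force: 0.0
```

```bash
python3 go.py 618,243,26.5,122.1;  python3 -c "
from m import *
p=[ctrl.read_camera('top'),ctrl.read_camera('side')]
b=onplane(p[0],blob(p[0],(.463,.2457,.034),'bright',.045),.034)[:,:2]; print(cv2.minAreaRect((b*1000).astype(np.float32)))
measure(p,{k:T[k] for k in ['carton']})
a=[cv2.resize(q['color'][y:y+120,x:x+160,::-1],(400,300),interpolation=cv2.INTER_CUBIC) for q,x,y in zip(p,(160,220),(190,130))]
cv2.imwrite('pics/s4.png',np.hstack(a))"
```

```text
t 17.88 pos [613.7 242.5  74.7] psi 122.1 tilt z [-0.003 -0.001 -1.   ] F [-0.8 -0.2  0.7] op 1.003 ff 0.0
(618.0, 243.0, 26.5, 122.1) turn [-0.2 -0.1  0. ] shift [-2.   4.1 48.2]
((465.9064636230469, 208.77708435058594), (99.8371353149414, 26.416481018066406), 13.270638465881348)
carton mean [634.1 215.1] rect [634.4 215.8  14.4  12.8 -64.5] px [231.9 221.8]
carton mean [612.7 247.7] rect [616.5 234.   99.5  24.2 -65.3] px [322. 193.]
   tri [620.3 212.6  34.7]
```

View pics/s4.png

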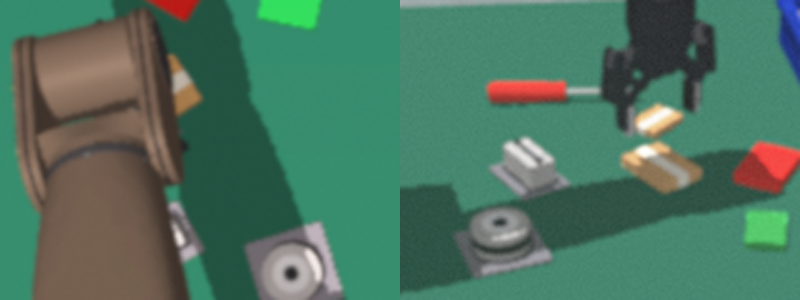

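In the tool's units: 50 mm / 1000 = 0.05, 40 mm / 1000 = 0.04.

Call:
{"name": "send_rows", "arguments": {"rows": "0 0 0 -0.001 0.0025 0.02 1;0 0 0 -0.001 0.0025 0.04 1;0 0 0 -0.001 0.0025 0.05 1;0 0 0 -0.001 0.0025 0.05 1;0 0 0 -0.001 0.0025 0.05 -1;0 0 0 -0.001 0.0025 0.05 -1;0 0 0 -0.001 0.0025 0.05 -1;0 0 0 -0.001 0.0025 0.05 -1", "grip_force": 40}}

```text
time: 18.98
eef_pos: [0.6196, 0.2431, 0.0276]
tcp_rot: [0.484, 0.875, 0.001, 0.001]
contact_force: [0.1, 0.1, 3.7]
opening: 0.637
finger_force: 43.0
```

```bash
python3 go.py 426.5,-252,130,182.5
```

```text
t 18.98 pos [619.6 243.1  27.6] psi 122.1 tilt z [ 0.003  0.001 -1.   ] F [0.1 0.1 3.7] op 0.637 ff 42.97969579696655
(426.5, -252.0, 130.0, 182.5) turn [  0.1   0.1 -60.4] shift [-317.1 -426.3 -103.2]
```

In the tool's units: -426 mm / 1000 = -0.426, -317 mm / 1000 = -0.317, -60.4 degrees / 180 = -0.3356.

Call:
{"name": "send_rows", "arguments": {"rows": "0 0 0 0 0 -0.02 -1;0 0 0 0 0 -0.07 -1;0 0 -0.3356 -0.317 -0.426 -0.103 -1;0 0 -0.3356 -0.317 -0.426 -0.103 -1;0 0 -0.3356 -0.317 -0.426 -0.103 -1;0 0 -0.3356 -0.317 -0.426 -0.103 -1;0 0 -0.3356 -0.317 -0.426 -0.103 -1;0 0 -0.3356 -0.317 -0.426 -0.103 -1"}}

```text
time: 19.98
eef_pos: [0.4897, -0.0887, 0.1191]
tcp_rot: [-0.019, 1.0, -0.0, 0.0]
contact_force: [0.4, -0.1, -1.6]
opening: 0.634
finger_force: 43.2
```

```bash
python3 go.py 427.2,-252.2,130,182.5; python3 -c "
from m import *
p=[ctrl.read_camera('top'),ctrl.read_camera('side')]
measure(p,{k:T[k] for k in ['pile']})
b=onplane(p[0],blob(p[0],(.463,.2457,.034),'bright',.045),.034)[:,:2]; print(cv2.minAreaRect((b*1000).astype(np.float32)))
a=[cv2.resize(q['color'][y:y+120,x:x+160,::-1],(400,300),interpolation=cv2.INTER_CUBIC) for q,x,y in zip(p,(160,200),(220,260))]
cv2.imwrite('pics/s5.png',np.hstack(a))"
```

```text
t 19.98 pos [489.7 -88.7 119.1] psi -177.8 tilt z [ 0. -0. -1.] F [ 0.4 -0.1 -1.6] op 0.634 ff 43.17293465137482
(427.2, -252.2, 130.0, 182.5) turn [-0.   0.  -0.3] shift [  68.8 -161.   -10.9]
pile mean [ 426.9 -251.5] rect [ 427.3 -251.6   85.6   20.5    2.4] px [413.5 297.3]
pile mean [ 425.7 -260.7] rect [ 431.  -279.3   87.1   67.2    4.8] px [256.5 318.8]
   tri [ 425.7 -253.2   26.1]
((463.5640563964844, 239.79327392578125), (61.7696533203125, 85.77196502685547), 28.642681121826172)
```

View pics/s5.png

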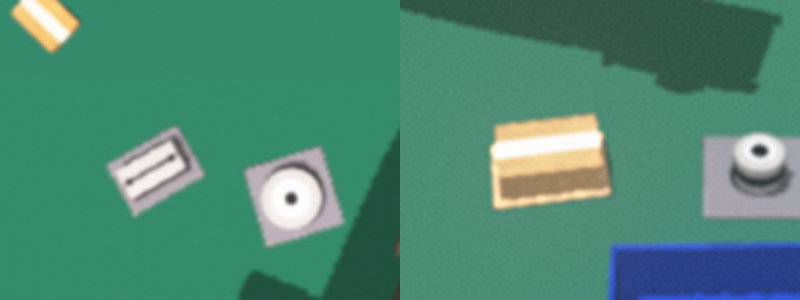

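In the tool's units: -161 mm / 1000 = -0.161, 69 mm / 1000 = 0.069, -0.3 degrees / 180 = -0.0017.

Call:
{"name": "send_rows", "arguments": {"rows": "0 0 -0.0017 0.069 -0.161 0 -1;0 0 -0.0017 0.069 -0.161 0 -1;0 0 -0.0017 0.069 -0.161 0 -1;0 0 -0.0017 0.069 -0.161 0.02 -1;0 0 -0.0017 0.069 -0.161 0.032 -1;0 0 -0.0017 0.069 -0.161 0.032 -1;0 0 -0.0017 0.069 -0.161 0.032 -1"}}

```text
time: 20.95
eef_pos: [0.4278, -0.2499, 0.0868]
tcp_rot: [-0.02, 1.0, -0.0, 0.0]
contact_force: [0.2, 0.6, -1.1]
opening: 0.635
finger_force: 43.3
```

```bash
python3 go.py 427.2,-252.2,62,182.5; python3 -c "
from m import *
p=[ctrl.read_camera('top'),ctrl.read_camera('side')]
a=cv2.resize(p[1]['color'][230:350,180:340,::-1],(800,600),interpolation=cv2.INTER_CUBIC)
cv2.imwrite('pics/s6.png',a)"
```

```text
t 20.95 pos [ 427.8 -249.9   86.8] psi -177.7 tilt z [ 0. -0. -1.] F [ 0.2  0.6 -1.1] op 0.635 ff 43.344746232032776
(427.2, -252.2, 62.0, 182.5) turn [-0.   0.  -0.2] shift [ 0.7 -2.2 24.8]
```

View pics/s6.png

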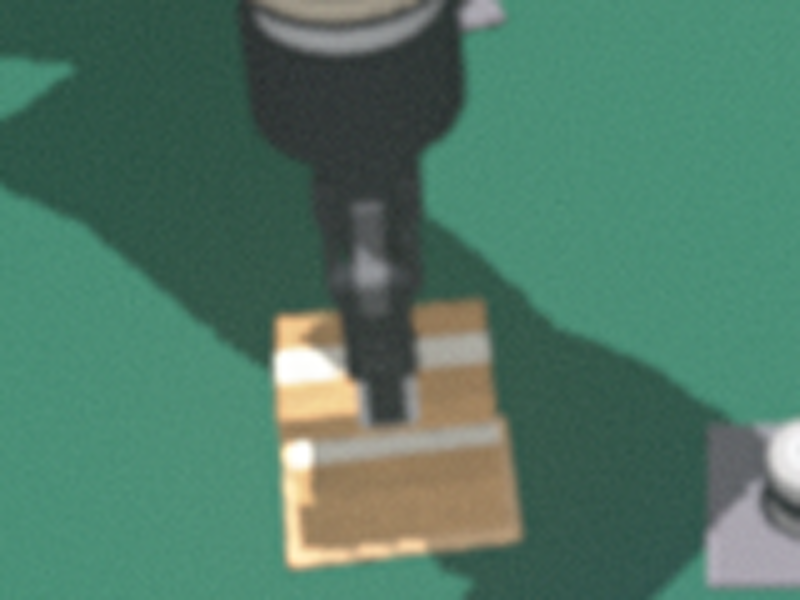

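In the tool's units: 23 mm / 1000 = 0.023, 19 mm / 1000 = 0.019.

Call:
{"name": "send_rows", "arguments": {"rows": "0 0 0 0.0005 -0.0015 0.01 -1;0 0 0 0.0005 -0.0015 0.015 -1;0 0 0 0.0005 -0.0015 0.019 -1;0 0 0 0.0005 -0.0015 0.023 -1;0 0 0 0.0005 -0.0015 0.023 -1"}}

```text
time: 21.68
eef_pos: [0.4266, -0.2519, 0.063]
tcp_rot: [-0.019, 1.0, 0.0, -0.0]
contact_force: [-0.3, 0.7, -2.5]
opening: 0.637
finger_force: 43.3
```

In the tool's units: 4 mm / 1000 = 0.004, 2 mm / 1000 = 0.002.

Call:
{"name": "send_rows", "arguments": {"rows": "0 0 0 0 0 0.002 -1;0 0 0 0 0 0.004 -1;0 0 0 0 0 0.004 -1"}}

```text
time: 22.05
eef_pos: [0.4267, -0.252, 0.0593]
tcp_rot: [-0.019, 1.0, 0.0, -0.0]
contact_force: [-0.6, -0.1, -1.2]
opening: 0.635
finger_force: 43.4
```

In the tool's units: 3 mm / 1000 = 0.003, 1.5 mm / 1000 = 0.0015.

Call:
{"name": "send_rows", "arguments": {"rows": "0 0 0 0 0 0.0015 -1;0 0 0 0 0 0.003 -1;0 0 0 0 0 0.003 -1"}}

```text
time: 22.42
eef_pos: [0.427, -0.2522, 0.0578]
tcp_rot: [-0.019, 1.0, 0.0, -0.0]
contact_force: [-3.0, 2.4, 7.3]
opening: 0.633
finger_force: 44.3
```

In the tool's units: -60 mm / 1000 = -0.06, -30 mm / 1000 = -0.03.

Call:
{"name": "send_rows", "arguments": {"rows": "0 0 0 0 0 -0.001 -1;0 0 0 0 0 -0.001 1;0 0 0 0 0 -0.001 1;0 0 0 0 0 -0.001 1;0 0 0 0 0 -0.001 1;0 0 0 0 0 -0.03 1;0 0 0 0 0 -0.06 1;0 0 0 0 0 -0.06 1"}}

```text
time: 23.42
eef_pos: [0.4284, -0.2534, 0.119]
tcp_rot: [-0.019, 1.0, -0.002, 0.002]
contact_force: [0.1, 1.2, -0.6]
opening: 1.0
finger_force: 0.0
```

```bash
python3 go.py 427,50,180,182.5 610,-80,250,182.5
```

```text
t 23.43 pos [ 428.4 -253.4  119. ] psi -177.8 tilt z [ 0.005 -0.004 -1.   ] F [ 0.1  1.2 -0.6] op 1.0 ff 0.0
(427.0, 50.0, 180.0, 182.5) turn [-0.2  0.3 -0.3] shift [-10.5 303.  -62.3]
(610.0, -80.0, 250.0, 182.5) turn [-0.2  0.3 -0.3] shift [-188.7  165.8 -130.9]
```

Clear the view, then check every placing.

In the tool's units: -190 mm / 1000 = -0.19, 166 mm / 1000 = 0.166.

Call:
{"name": "send_rows", "arguments": {"rows": "0 0 0 -0.19 0.166 -0.131 1;0 0 0 -0.19 0.166 -0.131 1;0 0 0 -0.19 0.166 -0.131 1;0 0 0 -0.19 0.166 -0.131 1;0 0 0 -0.19 0.166 -0.131 1;0 0 0 -0.19 0.166 -0.131 1"}}

```text
time: 24.18
eef_pos: [0.6117, -0.0775, 0.2474]
tcp_rot: [-0.021, 1.0, -0.0, 0.001]
contact_force: [-0.4, -0.1, 0.9]
opening: 0.998
finger_force: 0.0
```

```bash
python3 -c "
from m import *
p=[ctrl.read_camera('top'),ctrl.read_camera('side')]
measure(p,{'rl':((.432,.101,.032),'dark',.016),'rs':((.592,-.278,.032),'dark',.012),'carton':((.427,-.252,.044),'white',.05)})
a=cv2.resize(p[0]['color'][220:330,190:450,::-1],(780,330),interpolation=cv2.INTER_CUBIC)
for n,c,z in(('block',(.463,.2457),.034),('pilecarton',(.427,-.252),.044)):
  q=proj(p[0],[(*c,z)])[0]; print(n,q, (q-[190,220])*3)
b=cv2.resize(p[1]['color'][160:350,200:400,::-1],(284,270),interpolation=cv2.INTER_CUBIC)
cv2.imwrite('pics/s7.png',np.vstack([a,np.pad(b,((0,0),(0,496),(0,0)))]))"
```

```text
rl mean [431.1 101.9] rect [431.1 101.9   7.9   7.5  43.7] px [276. 299.]
rl mean [432.1  99.9] rect [432.1  99.9   5.2   4.   -5.6] px [259.4 218.5]
   tri [431.5 102.   30.7]
rs mean [ 592.1 -278.9] rect [ 592.2 -279.1    8.7    8.3   -1.3] px [421.6 233.1]
rs mean [ 593.3 -279.3] rect [ 593.3 -279.4    9.5    9.1  -43.8] px [343.4 319.8]
   tri [ 592.7 -279.1   31.7]
carton mean [ 425.3 -253.2] rect [ 425.8 -253.2   85.4   19.5    2.3] px [415.  298.1]
carton mean [ 427.4 -254.8] rect [ 428.5 -254.7   86.6   24.2    0.6] px [257.1 312.8]
   tri [ 426.2 -253.4   42.6]
block [219.55966353 287.80844284] [ 88.67899058 203.42532853]
pilecarton [414.4781423  297.42307811] [673.4344269  232.26923432]
```

View pics/s7.png

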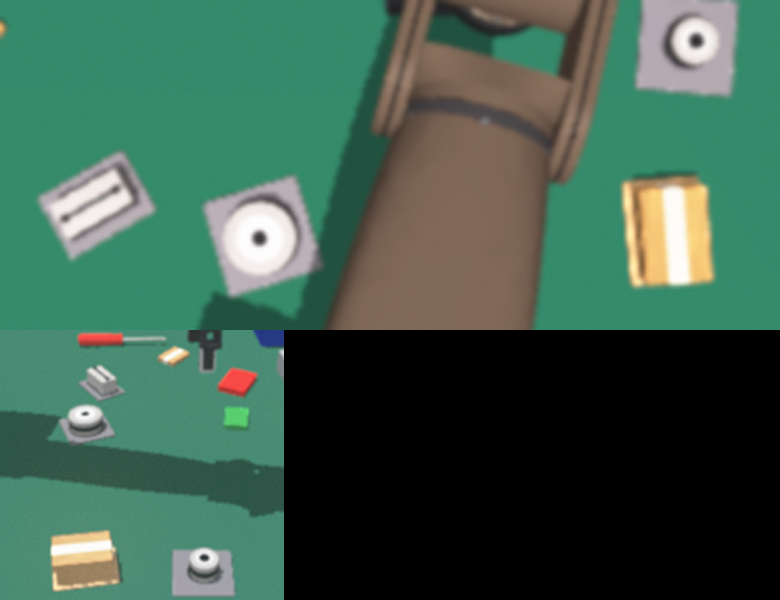

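All four parts sit centred in the picture: the block screws' midpoint is at (91,203) against an expected (89,203), and the carton top is level at about 43 mm. I'm handing the job in.

```bash
python3 -c "
from plant import ctrl;print(ctrl.sign_off())"
```

```text
the job is handed in; nothing more can be done
None
```

I handed the job in at about 24 s. The last pictures put both rollers, the block and the carton within about 2 mm of their targets, lying flat and lined up. All were released, and I went nowhere near the bin or screwdriver; the judge returned no verdict.

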